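Rock the locating block out of its inspection nest

ROBOT

A 6-joint arm with a two-finger parallel gripper is mounted at the origin on the work surface. World frame = base frame: x ahead of the robot, y to its left, z up, the work surface at z = 0. Lengths are in mm, angles in rad, forces in N, time in s.
With the tool pointing down it reaches from about 300 to 1000 mm from the base axis. Payload 5.1 kg.
Tool frame: the origin (TCP) lies on the centre line of the jaws, within the pads' length; the fingertips stand 14 mm ahead of it and the grasp point (between the pads) lies 5 mm behind it (r.tips_ahead is the distance from the TCP to the fingertips, in mm); x points along the fingers, z is the direction in which the jaws open and shut, and the axes are right-handed (so a half turn about x gives the same grasp; the last joint's range is limited). The gripper opens to 95 mm and grips with 3 to 60 N. Pads are 20 mm wide; open, the fingers measure 119 mm over their backs; the gripper's body (75 mm by 180 mm) begins 59 mm behind the grasp point.
Start: joints at [-1.429, 0.124, 1.65, -0, 1.367, -0.083], TCP at [144.86, -633.64, 228.656] pointing down, gripper open.
Joint ranges: [-2.61, 2.61], [-1.02, 2.33], [0.03, 2.71], [-1.35, 4.49], [0.32, 2.68], [-2.91, 2.91]. Speed limits (rad/s): [2.57, 2.57, 3.14, 3.14, 3.14, 3.14].

INTERFACE

Orientations are given as a 3x3 rotation matrix whose columns are the frame's x, y, z axes.
In Python, from plant import r gives the robot as it stands. The module is installed in compiled form; this text tells all that it offers.
- The arm moves only by the shell command python3 -m creep 'ROWS' [FORCE]. ROWS is JSON, a list of rows, each a list of 3 entries, a list of its own where there are three numbers: the closure, from -1 (fully open) to 1 (shut), so that 0 is half open, then the shift along the world's x, y, z in mm, then the turn, a rotation vector about the world's x, y, z in degrees. A call has 1 to 12 rows; each row is the pose to reach, as a shift and turn from the pose commanded when the call began; what a row does not reach only later rows make up. A row lasts 1/12 s, in which the tool goes at most 41.7 mm and 7.16 degrees, less where a joint would pass 70% of its speed; a pose out of reach is approached as far as the arm can. A call with a gripper value outside its range is refused whole. The fingers move at their own pace and stop on an object; FORCE is the grip in N (left out, the last holds). Time passes only in rows, so rows that repeat a pose let the fingers close. It gives the time, the measured TCP pose, the force and the opening at its end, in the units of the state.
- r.get_obs(): the state, without advancing time (a new reading comes with each control period).
- r.snapshot(name): name is "scene" or "top"; returns a dict with "color" (384x512x3 uint8, red, green, blue), "depth" (384x512 float32, mm along the optical axis (not along the pixel's ray), 0 where there is no reading), "vfov" (degrees; the focal length in pixels is half the picture's height over the tangent of half this angle, whatever the lens; pixels are square), "cx", "cy" (the principal point, pixels), "origin" and "attitude" of the camera in the world. Camera axes: x right, y up, looking along -z (the intrinsics and any distortion apply to the point x, -y, -z); pixel columns grow to the right and rows downward; lengths in mm; the calibration is good to about 2 mm. A picture is of the moment at which its call begins.
- r.finish_job(): hands the job in, once; it reports no verdict.
The state is a dict: "clock": time; "q": joint angles; "joint_velocities": joint speeds; "tau": joint torques, N m; "tool_pos": TCP position; "tool_rot": TCP orientation; "wrist_force": force on the tool from outside, world axes, zero at the start; "torque": the same for the moment, N m; "opening": finger opening in mm.
Only numpy, scipy, OpenCV 4.12 (cv2) and the standard library are available. Lean on these libraries where they do the work, as an engineer would, in place of code of your own. Each camera call takes 0.05 s, during which the arm holds its last target. There are 200 camera calls.

TASK

Turn the clamp's knob about a quarter turn clockwise so that its strap swings off the locating block. Then take the block by its handle bar and rock it in its tight nest, first over away from the clamp until the clamp side comes free, then back over towards the clamp until the other side comes free, and lift it just clear. Finish still holding it in the gripper, upright and still, straight above its nest with about 2 cm of air between them; leave the other things on the bench alone.

Things in the scene. Friction and masses are not known exactly. Their poses are not given: they have to be found in the camera images.
- fixture: Fixed inspection fixture: dark steel plate 124 x 200 x 10 mm carrying an aluminium nest, an open pocket 70 mm along x, 56 mm along y, floor 10 mm and rim 24 mm above the table. Origin on the table below the nest's centre; z up; x along the block's handle bar; -y points from nest to clamp, whose pillar (24 mm thick, top 51 mm high) stands at y = -90 mm.
- nest (a point): Centre of the nest's mouth, level with its rim; axes as the fixture's. In each y wall of the nest a sprung steel roller (8 mm thick, at y = +-28 mm, 17.7 mm above the table) catches over the bevelled lip on that side of the block's foot.
- clamp (a joint): Angle of the swing clamp about its upright pivot, rad: 0 = strap points along the fixture's +y, over the block; grows as the knob is turned clockwise seen from above (strap tip moves to the fixture's +x); range 0 to 1.75; 1.57 = quarter turn, strap along the fixture's +x, well clear of the block. Stays where left; takes about 0.1 N m.
- clamp_grip (a point): Where to grip the clamp's black bar knob: on the pivot axis, 86 mm above the table, half-way up the bar. The bar is 12 mm thick, 44 mm long, 30 mm high (69 to 99 mm above the table). The axes turn with the clamp: y along bar and strap towards the strap's tip, x across the bar, z up.
- strap_tip (a point): Tip of the clamp's steel strap, at its underside, 85 mm from the pivot. The strap is 18 mm wide, 8 mm thick and lies under the knob; its underside is 52 mm above the table, 2 mm above the top of the seated block.
- block_handle (a point): Centre of the block's handle bar, 85 mm above the block's underside (95 mm above the table when seated). A round steel rod 12 mm thick along the block's x on two 10 mm posts, 46 mm clear between them, 39 mm free height under it. Gripped across (fingers closing along the block's y) it turns in the fingers only stiffly: tilt the gripper along with the block. Block axes: z up, x along the bar; seated they match the fixture's.
- block_foot (a point): Centre of the block's underside. Loose aluminium block, about 0.35 to 0.55 kg: body 66 (x) x 46 (y) x 40 mm high; foot 66 x 54 mm, its lips 3 mm thick, sticking out 4 mm along both y sides, bevelled above. Seated, the underside is on the nest floor, 10 mm above the table, with 1 mm of play at the y sides and 2 mm at the x ends.
- block: The same block as a whole (origin and axes as block_foot). How it rocks: it pivots on the lower edge of the side it leans to. Leaning 0.22 rad from seated lifts the opposite edge 12 mm and moves the handle bar about 19 mm sideways and 4 mm up, with up to about 15 N at the bar. Pulling both sides straight up at once takes 40 to 50 N.
- edge_near (a point): Middle of the lower edge of the block's foot on the clamp side (block y = -27 mm, at underside height). 10 mm above the table when seated. This side is free of its roller when the edge has risen about 12 mm; the roller then snaps in under the lip and holds that side up.
- edge_far (a point): Middle of the lower edge of the block's foot on the side away from the clamp (block y = +27 mm, at underside height). 10 mm above the table when seated. This side is free of its roller when the edge has risen about 12 mm; the roller then snaps in under the lip and holds that side up.
- ring_gauge: bystander: steel ring, 48 mm across, 18 mm high, near the fixture; origin at the centre of its underside
- driver: bystander: screwdriver with black handle, 160 mm long, lying beside the fixture; origin under the middle of its length
- stub: bystander: small aluminium block 40 x 30 x 22 mm with a 16 mm steel stud on top, near the fixture; origin at the centre of its underside
- cards: bystander: stack of white cards 90 x 65 x 22 mm; origin at the centre of its underside
- jar: bystander: amber glass jar with white cap, 60 mm across, 75 mm high; origin at the centre of its underside
- case: bystander: wooden gauge case 130 x 80 x 35 mm; origin at the centre of its underside
- plug_gauge: bystander: turned steel plug gauge standing up, 32 mm across, 75 mm high; origin at the centre of its underside
Things that resemble listed ones, but are neither listed nor needed, are in the scene too. Leave any blue or red look-alike of the block alone.

How it is judged:
By the outcome, as a careful person would: the job done as asked, in the order asked, and still so for the second after the job is handed in, while the arm keeps its last pose, push and grip.
It also fails if it takes over 53 s, if anything falls off the work surface, if the arm or the gripper's body presses on something with over 40 N, if the wrist force passes 120 N, or if a joint passes its speed limit or range.

## Working session

There is one attempt and no reset: what is moved stays moved. The work goes in short steps, Python scripts to look and compute and a shell command to move; the robot and the scene stay as the last step left them, time stands still between calls to the robot, and variables do not carry over. Pictures are saved under pics/ and viewed, on a budget of 10 in all, crops included, one or two more only if the job needs it, and the job is handed in when it is done.

```bash
mkdir -p pics
cat > h.py <<'E'
import numpy as np, cv2
from plant import r
def snap(n):
    s=r.snapshot(n); s={k:(np.array(v) if k in('color','depth','origin','attitude') else v) for k,v in s.items()}
    s['f']=s['color'].shape[0]/2/np.tan(np.radians(s['vfov'])/2); return s
def pts(s):
    h,w=s['depth'].shape; u,v=np.meshgrid(np.arange(w),np.arange(h)); d=s['depth']
    P=np.stack([(u-s['cx'])/s['f']*d,-(v-s['cy'])/s['f']*d,-d],-1)
    return P@s['attitude'].reshape(3,3).T+s['origin']
def ray(s,u,v,z):
    d=s['attitude'].reshape(3,3)@np.array([(u-s['cx'])/s['f'],-(v-s['cy'])/s['f'],-1.])
    return s['origin']+d*(z-s['origin'][2])/d[2]
def save(n,img,k=1): cv2.imwrite('pics/'+n,cv2.resize(img[...,::-1],None,fx=k,fy=k,interpolation=cv2.INTER_CUBIC))
E
python3 - <<'E'
from h import *
a=r.snapshot('top'); print({k:v for k,v in a.items() if k not in('color','depth')})
for n in('scene','top'):
    s=snap(n); save(n+'0.png',s['color'],1.5); print(s['f'],s['origin'],s['attitude'],s['depth'].max())
    np.savez(n+'0.npz',**s)
print(r.get_obs())
E
```

```text
{'vfov': 56.425274489532406, 'cx': 257.4970955697823, 'cy': 190.53646322195894, 'origin': array([ 445.18993322,   26.76135456, 1160.86327573]), 'attitude': array([[ 7.70335994e-05,  9.92654728e-01, -1.20981755e-01],
       [-9.99887789e-01, -1.73586209e-03, -1.48794061e-02],
       [-1.49801205e-02,  1.20969326e-01,  9.92543207e-01]])}
419.5749790755926 [1150.93226234  368.96886865  926.4739324 ] [[-0.52981572 -0.66468374  0.52677399]
 [ 0.84810967 -0.41354092  0.33120069]
 [-0.00230111  0.62223745  0.78282518]] 2511.841
357.8889229293847 [ 445.18993322   26.76135456 1160.86327573] [[ 7.70335994e-05  9.92654728e-01 -1.20981755e-01]
 [-9.99887789e-01 -1.73586209e-03 -1.48794061e-02]
 [-1.49801205e-02  1.20969326e-01  9.92543207e-01]] 2092.5383
{'clock': 0.15, 'q': array([-1.42860319e+00,  1.24366988e-01,  1.65136970e+00, -1.63865936e-05,
        1.36747016e+00, -8.26181043e-02]), 'joint_velocities': array([ 0.00181507, -0.0016013 , -0.00531777, -0.00141163,  0.00107196,
       -0.00059365]), 'tau': array([ 3.91121130e-04, -4.18191934e+01, -3.60470867e+01,  7.74461729e-02,
        4.69088287e-02, -1.08800227e-04]), 'tool_pos': array([ 144.78790399, -633.18244723,  227.65627202]), 'tool_rot': array([[-2.44642576e-04,  9.74835476e-01,  2.22925400e-01],
       [ 1.59563468e-03,  2.22925504e-01, -9.74834178e-01],
       [-9.99998697e-01,  1.17221555e-04, -1.61001836e-03]]), 'wrist_force': array([ 0.37770972,  0.48296171, -0.22163849]), 'torque': array([ 0.00763191,  0.00930544, -0.02111515]), 'opening': 94.85265746248136}
```

View pics/top0.png

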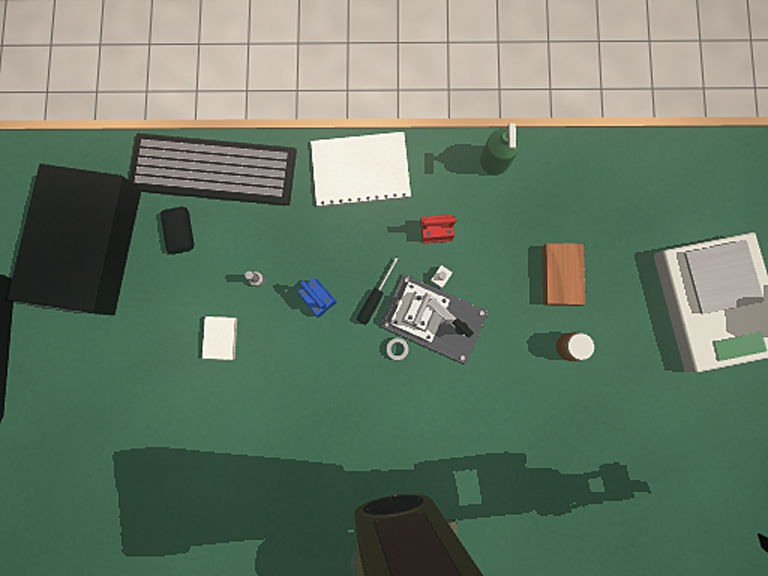

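View pics/scene0.png

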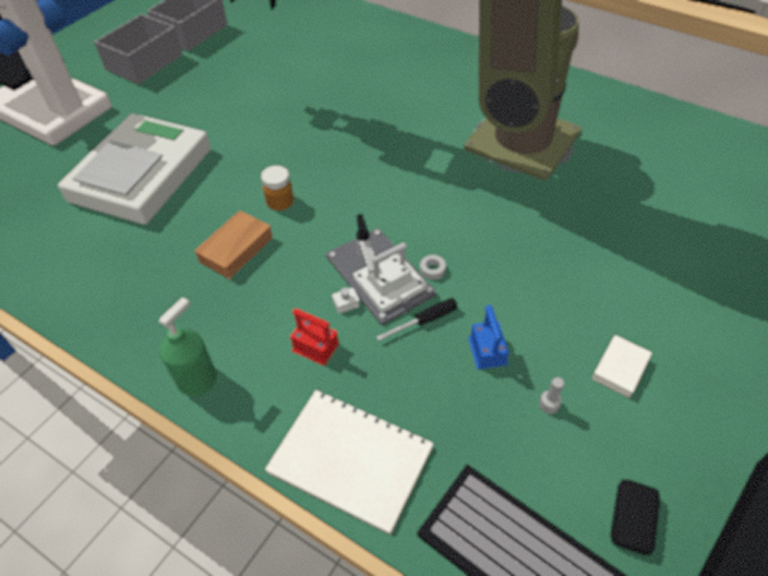

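The top view shows the aluminium block in its nest at about (420,305), with the clamp knob at (461,327). The look-alikes are the blue block at (317,297) and the red one at (437,229). I choose the grey block inside the fixture. Next I measure it and take a close crop.

Run:
```python
from h import *
S=dict(np.load('top0.npz'));P=pts(S)
save('crop.png',S['color'][175:250,245:335],8)
hsv=cv2.cvtColor(S['color'],cv2.COLOR_RGB2HSV)
x,y,z=P[...,0],P[...,1],P[...,2]
box=np.zeros(z.shape,bool);box[175:250,245:335]=1
ng=~((hsv[...,0]>60)&(hsv[...,0]<100)&(hsv[...,1]>70))
print('table z',np.median(z[box&~ng]))
plate=box&ng&(z>5)&(z<16)
n,l,st,c=cv2.connectedComponentsWithStats((box&ng&(z>5)).astype(np.uint8),connectivity=4)
i=1+st[1:,4].argmax();m=l==i
Q=P[m&(z<16)][:,:2].astype(np.float32);print('plate',cv2.minAreaRect(Q),m.sum())
def pca(name,mm):
    A=P[mm];c=A.mean(0);w,V=np.linalg.eigh(np.cov(A[:,:2].T));print(name,len(A),c.round(1),'dir',V[:,1].round(3),'sd',np.sqrt(w).round(1),'zmax',A[:,2].max().round(1), cv2.minAreaRect(A[:,:2].astype(np.float32)))
dark=S['color'].max(-1)<70
pca('knob',box&m&dark&(z>80)); pca('handle',box&m&~dark&(z>88))
pca('strap',box&m&~dark&(z>55)&(z<64))
pca('rim',box&m&~dark&(z>20)&(z<28)); pca('blocktop',box&m&~dark&(z>46)&(z<54))
for n in('scene0.npz',):
    S2=dict(np.load(n));P2=pts(S2);z2=P2[...,2]
    c=P[m].mean(0);near=np.linalg.norm(P2[...,:2]-c[:2],axis=-1)<130
    d2=S2['color'].max(-1)<80
    P=P2
    pca('knob2',near&d2&(z2>80));pca('handle2',near&~d2&(z2>88))
```

```text
table z -0.1713612534024378
plate ((516.091064453125, -57.59843444824219), (200.12567138671875, 124.27168273925781), 65.82449340820312) 2379
knob 69 [ 492.5 -108.2   97.2] dir [0.681 0.733] sd [ 3.7 13. ] zmax 103.3 ((492.9924621582031, -108.38987731933594), (43.66374969482422, 11.531413078308105), 47.98780822753906)
handle 104 [517.6 -19.5 242. ] dir [-0.855  0.519] sd [ 7.8 38.5] zmax 1160.9 ((509.6846923828125, -16.910316467285156), (72.56302642822266, 137.84681701660156), 28.134183883666992)
strap 130 [525.8 -71.1  59.3] dir [0.702 0.712] sd [ 6.5 21.2] zmax 63.2 ((517.1968994140625, -79.89044189453125), (89.72608947753906, 51.10748291015625), 70.6049575805664)
rim 469 [527.9 -23.5  23.9] dir [-0.749 -0.663] sd [31.5 34.6] zmax 28.0 ((524.4216918945312, -38.939231872558594), (134.42398071289062, 98.22679901123047), 65.63693237304688)
blocktop 184 [527.2 -23.5  50. ] dir [-0.999  0.047] sd [14.9 18.1] zmax 53.9 ((526.3200073242188, -32.00726318359375), (59.61370849609375, 64.81283569335938), 62.95218276977539)
knob2 67 [ 499.9 -107.    95.3] dir [0.672 0.741] sd [ 3.2 13.2] zmax 102.2 ((496.4189147949219, -110.13407897949219), (42.84556198120117, 10.064814567565918), 48.56041717529297)
handle2 123 [529.5 -34.7  98.7] dir [0.521 0.854] sd [19.4 26.5] zmax 104.7 ((520.16845703125, -75.17318725585938), (120.26541137695312, 64.527099609375), 77.0504379272461)
```

View pics/crop.png

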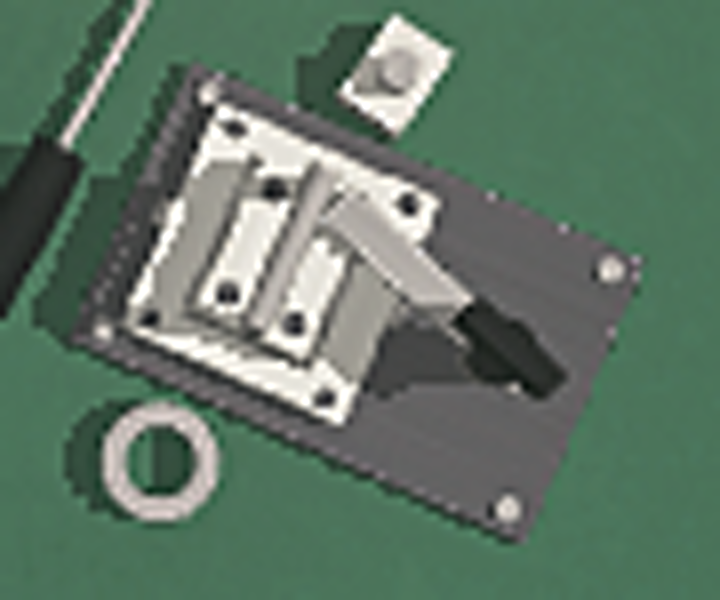

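The crop confirms the aluminium block with its handle bar. The strap already lies about 0.3 rad off fixture +y, pointing to the bar's upper end. Now I refine the handle and compute the knob approach.

Run:
```python
from h import *
for n in('top0','scene0'):
    S=dict(np.load(n+'.npz'));P=pts(S);z=P[...,2]
    a=np.radians(65.8);ey=np.array([np.cos(a),np.sin(a)]);ex=np.array([ey[1],-ey[0]])
    o=np.array([493.,-108.4])+90*ey
    F=np.stack([(P[...,:2]-o)@ex,(P[...,:2]-o)@ey],-1)
    def rep(t,m):
        A=F[m];print(n,t,m.sum(),'rect(fix)',[np.round(q,1) for q in cv2.minAreaRect(A.astype(np.float32))],'x',np.percentile(A[:,0],[2,98]).round(1),'y',np.percentile(A[:,1],[2,98]).round(1),'z',np.percentile(z[m],[10,90]).round(1))
    rep('handle',(abs(F[...,0])<50)&(abs(F[...,1])<30)&(z>94)&(z<105))
    rep('knob',(abs(F[...,0])<40)&(abs(F[...,1]+90)<40)&(z>94)&(z<105))
    rep('rim',(abs(F[...,0])<60)&(abs(F[...,1])<48)&(z>20)&(z<28)&(S['color'].min(-1)>90))
    rep('btop',(abs(F[...,0])<50)&(abs(F[...,1])<35)&(z>46)&(z<54))
    rep('plate',(abs(F[...,0])<75)&(F[...,1]<90)&(F[...,1]>-150)&(z>6)&(z<14))
print(o,ex,ey)
```

```text
top0 handle 86 rect(fix) [array([ 0. , -0.2]), array([11.8, 65.6]), np.float64(90.0)] x [-31.9  31.2] y [-5.8  5.5] z [ 96.6 102.2]
top0 knob 63 rect(fix) [array([  0.2, -90.1]), array([43.7, 11.2]), np.float64(72.2)] x [-9.3 10.1] y [-110.2  -69.6] z [ 95.2 101. ]
top0 rim 446 rect(fix) [array([ 0.2, -0. ]), array([95.5, 98.2]), np.float64(89.8)] x [-48.   47.8] y [-46.7  46.8] z [21.5 26.3]
top0 btop 192 rect(fix) [array([-0. , -0.2]), array([65.5, 45.8]), np.float64(0.0)] x [-32.1  30.3] y [-22.3  22.1] z [47.3 52.1]
top0 plate 1221 rect(fix) [array([  0.1, -28. ]), array([142.1, 235.9]), np.float64(0.1)] x [-60.6  60.6] y [-131.9   63.8] z [ 7.1 12.5]
scene0 handle 97 rect(fix) [array([ 1.9, -1.1]), array([11.7, 66.6]), np.float64(89.9)] x [-29.6  34.4] y [-5.7  4.3] z [ 96.6 103. ]
scene0 knob 55 rect(fix) [array([  1.8, -92.6]), array([47.1, 11.2]), np.float64(71.1)] x [-8.4 12.4] y [-109.8  -71.5] z [ 96.6 101.3]
scene0 rim 451 rect(fix) [array([1.7, 0. ]), array([99.1, 95.1]), np.float64(0.5)] x [-46.5  50.6] y [-46.   45.8] z [21.7 26.6]
scene0 btop 287 rect(fix) [array([ 1.8, -2.1]), array([67.4, 50.1]), np.float64(0.9)] x [-29.7  34.5] y [-25.6  20.7] z [48.3 52.7]
scene0 plate 1078 rect(fix) [array([ -2.1, -25.2]), array([224.3, 146.5]), np.float64(89.0)] x [-59.8  63.5] y [-133.9   63.4] z [ 8.  12.7]
[529.89307305 -26.30918954] [ 0.91212012 -0.40992303] [0.40992303 0.91212012]
```

```bash
python3 -m creep '[[0.2,[30,45,0],[0,0,3]],[0.2,[60,90,0],[0,0,6]],[0.2,[90,135,0],[0,0,9]],[0.2,[110,165,0],[0,0,12]],[0.2,[130,195,0],[0,0,15]],[0.2,[150,225,0],[0,0,18]],[0.2,[170,255,0],[0,0,21]],[0.2,[190,285,0],[0,0,24]],[0.2,[210,315,0],[0,0,27]],[0.2,[230,345,0],[0,0,30]],[0.2,[249,374,0],[0,0,33]],[0.2,[249,374,0],[0,0,35]]]' 30
python3 -m creep '[[0.2,[20,30,0],[0,0,0]],[0.2,[40,60,0],[0,0,0]],[0.2,[60,90,0],[0,0,0]],[0.2,[80,120,-10],[0,0,0]],[0.2,[95,142,-30],[0,0,0]],[0.2,[100,150,-50],[0,0,0]],[0.2,[100,150,-70],[0,0,0]],[0.2,[100,150,-85],[0,0,0]],[0.2,[100,150,-85],[0,0,0]],[0.2,[100,150,-85],[0,0,0]]]'
```

```text
clock: 1.15
tool_pos: [396.0, -255.1, 228.5]
tool_rot: [[0.001, 0.664, 0.747], [0.002, 0.747, -0.664], [-1.0, 0.002, -0.0]]
wrist_force: [-0.7, -1.0, 0.4]
opening: 38.1
clock: 1.98
tool_pos: [493.1, -109.3, 142.7]
tool_rot: [[-0.002, 0.671, 0.742], [0.001, 0.742, -0.671], [-1.0, -0.001, -0.002]]
wrist_force: [-1.0, -0.2, 0.7]
opening: 38.3
```

```bash
python3 -m creep '[[0.2,[0,0,-15],[0,0,0]],[0.2,[0,0,-30],[0,0,0]],[0.2,[0,0,-45],[0,0,0]],[0.2,[0,0,-55],[0,0,0]],[0.2,[0,0,-60],[0,0,0]],[0.2,[0,0,-60],[0,0,0]],[1,[0,0,-60],[0,0,0]],[1,[0,0,-60],[0,0,0]],[1,[0,0,-60],[0,0,0]],[1,[0,0,-60],[0,0,0]],[1,[0,0,-60],[0,0,0]],[1,[0,0,-60],[0,0,0]]]' 25
python3 - <<'E'
from h import *
o=r.get_obs();print(o['tool_pos'],o['wrist_force'],o['torque'])
s=snap('top');save('g1.png',s['color'][175:265,235:345],6)
E
```

```text
clock: 2.98
tool_pos: [494.7, -110.1, 84.4]
tool_rot: [[0.002, 0.671, 0.742], [-0.001, 0.742, -0.671], [-1.0, 0.001, 0.003]]
wrist_force: [3.0, -2.0, 0.6]
opening: 11.7
[ 494.74670422 -110.14778131   84.36801613] [ 2.9877282  -1.96518204  0.62975713] [-0.25052694 -0.37926009 -0.02506652]
```

View pics/g1.png

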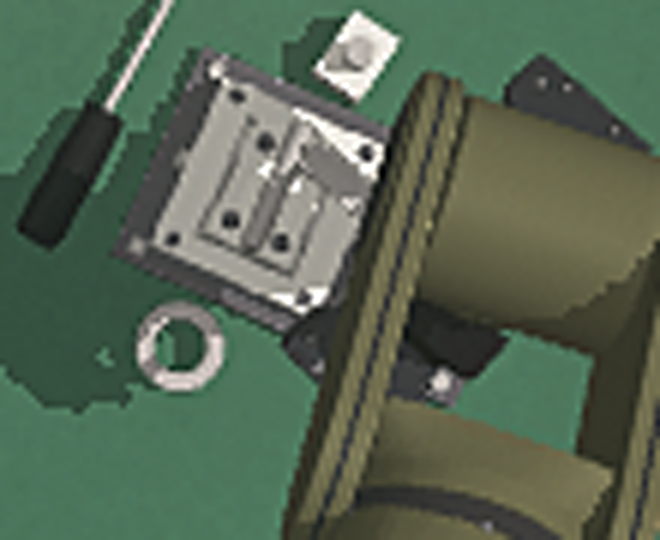

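The picture shows the gripper over the knob, with the strap still on the block at (335,170). The grip reads 11.7 mm, so it holds the 12 mm bar. I turn 72° clockwise.

```bash
python3 -m creep '[[1,[0,0,0],[0,0,-6]],[1,[0,0,0],[0,0,-12]],[1,[0,0,0],[0,0,-18]],[1,[0,0,0],[0,0,-24]],[1,[0,0,0],[0,0,-30]],[1,[0,0,0],[0,0,-36]],[1,[0,0,0],[0,0,-42]],[1,[0,0,0],[0,0,-48]],[1,[0,0,0],[0,0,-54]],[1,[0,0,0],[0,0,-60]],[1,[0,0,0],[0,0,-66]],[1,[0,0,0],[0,0,-72]]]'
python3 -m creep '[[1,[0,0,0],[0,0,0]],[1,[0,0,0],[0,0,0]],[1,[0,0,0],[0,0,0]],[0.2,[0,0,0],[0,0,0]],[0.2,[0,0,0],[0,0,0]],[0.2,[0,0,0],[0,0,0]],[0.2,[0,0,15],[0,0,0]],[0.2,[0,0,35],[0,0,0]],[0.2,[0,0,60],[0,0,0]],[0.2,[0,0,70],[0,0,0]],[0.2,[0,0,70],[0,0,0]]]'
python3 - <<'E'
from h import *
s=snap('top');save('g2.png',s['color'][175:265,235:345],6)
print(r.get_obs()['q'])
E
```

```text
clock: 4.03
tool_pos: [495.2, -112.1, 84.4]
tool_rot: [[0.003, 0.911, -0.413], [-0.005, -0.413, -0.911], [-1.0, 0.005, 0.004]]
wrist_force: [4.4, -10.7, -1.9]
opening: 12.0
clock: 4.95
tool_pos: [495.7, -110.0, 156.8]
tool_rot: [[0.006, 0.913, -0.408], [-0.002, -0.408, -0.913], [-1.0, 0.006, -0.001]]
wrist_force: [0.0, 0.1, 0.4]
opening: 37.9
[-3.24295339e-01 -1.40819591e-01  2.04063274e+00  1.69225366e-04
  1.23921855e+00  1.66712478e+00]
```

View pics/g2.png

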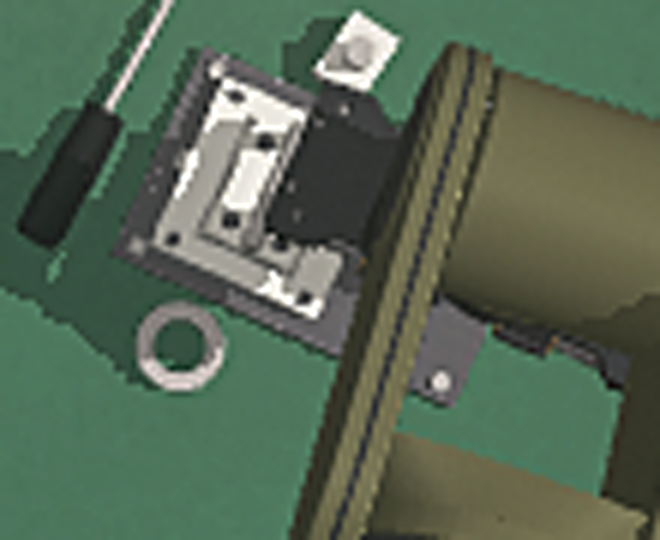

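```bash
python3 -m creep '[[0.2,[6,13,0],[0,0,0]],[0.2,[12,27,0],[0,0,0]],[0.2,[20,45,0],[0,0,0]],[0.2,[28,63,0],[0,0,0]],[0.2,[33,76,0],[0,0,0]],[0.2,[35,83,0],[0,0,0]],[0.2,[35,83,0],[0,0,0]],[0.2,[35,83,0],[0,0,0]],[0.2,[35,83,0],[0,0,0]]]'
python3 - <<'E'
from h import *
o=r.get_obs();print(o['tool_pos'],o['wrist_force'])
a=np.radians(65.8);ey=np.array([np.cos(a),np.sin(a)]);ex=np.array([ey[1],-ey[0]]);O=np.array([530.5,-27])
for n in('scene','top'):
    s=snap(n);P=pts(s);F=np.stack([(P[...,:2]-O)@ex,(P[...,:2]-O)@ey],-1);z=P[...,2]
    dark=s['color'].max(-1)<80
    k=(np.hypot(F[...,0],F[...,1]+90)<35)&(z>92)&(z<104)&dark
    t=(F[...,0]>18)&(F[...,0]<110)&(abs(F[...,1]+90)<50)&(z>50)&(z<66)&~dark
    for nm,m in(('knob',k),('strap',t)):
        if m.sum()>5: print(n,nm,m.sum(),cv2.minAreaRect(F[m].astype(np.float32)))
    if n=='scene': save('g3.png',s['color'][120:230,190:330],5)
E
```

```text
clock: 5.75
tool_pos: [528.2, -27.1, 152.9]
tool_rot: [[-0.001, 0.913, -0.409], [-0.0, -0.409, -0.913], [-1.0, -0.001, 0.001]]
wrist_force: [1.2, 0.1, -0.4]
opening: 38.3
[528.24805832 -27.09251551 152.8757672 ] [ 1.15937034  0.14015496 -0.43012254]
scene knob 60 ((2.6018829345703125, -90.2042465209961), (9.573125839233398, 42.08024978637695), 89.94520568847656)
scene strap 158 ((52.605010986328125, -92.1733169555664), (67.08760833740234, 22.26622772216797), 0.3723108172416687)
```

View pics/g3.png

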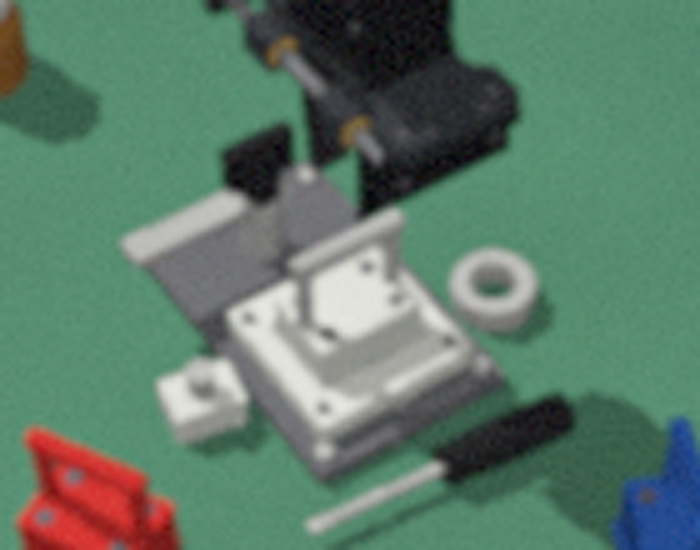

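The strap now lies along fixture +x, at (185,225) in the crop, and the measured clamp angle is about 90°. The block sits free with its bar from (295,260) to (400,215). I descend and grip the bar.

```bash
python3 -m creep '[[0.2,[1,0,-15],[0,0,0]],[0.2,[1,0,-30],[0,0,0]],[0.2,[1,0,-45],[0,0,0]],[0.2,[1,0,-56],[0,0,0]],[0.2,[1,0,-63],[0,0,0]],[0.2,[1,0,-63],[0,0,0]],[1,[1,0,-63],[0,0,0]],[1,[1,0,-63],[0,0,0]],[1,[1,0,-63],[0,0,0]],[1,[1,0,-63],[0,0,0]],[1,[1,0,-63],[0,0,0]],[1,[1,0,-63],[0,0,0]]]' 50
```

```text
clock: 6.85
tool_pos: [530.0, -28.0, 91.8]
tool_rot: [[0.0, 0.913, -0.408], [-0.003, -0.408, -0.913], [-1.0, 0.001, 0.003]]
wrist_force: [-3.5, -5.5, 3.8]
opening: 11.1
```

```bash
python3 -m creep '[[1,[0.6,1.3,0.5],[-0.9,0.4,0]],[1,[1.2,2.6,0.9],[-1.8,0.8,0]],[1,[1.7,3.9,1.3],[-2.7,1.2,0]],[1,[2.3,5.2,1.7],[-3.65,1.64,0]],[1,[2.9,6.5,2.1],[-4.6,2.05,0]],[1,[3.5,7.8,2.4],[-5.5,2.5,0]],[1,[4.1,9.1,2.7],[-6.4,2.9,0]],[1,[4.7,10.5,3.0],[-7.3,3.3,0]],[1,[4.7,10.5,3.0],[-7.3,3.3,0]],[1,[4.7,10.5,3.0],[-7.3,3.3,0]]]'
```

```text
clock: 7.68
tool_pos: [535.7, -15.5, 94.8]
tool_rot: [[-0.055, 0.913, -0.404], [-0.126, -0.408, -0.904], [-0.99, 0.001, 0.138]]
wrist_force: [0.7, 1.4, 5.0]
opening: 10.6
```

```bash
python3 -m creep '[[1,[0.7,1.5,0.3],[-1,0.45,0]],[1,[1.3,2.9,0.5],[-2,0.9,0]],[1,[2,4.4,0.7],[-3,1.35,0]],[1,[2.6,5.9,0.9],[-4,1.8,0]],[1,[3.3,7.4,1.1],[-5,2.25,0]],[1,[3.9,8.8,1.2],[-5.9,2.65,0]],[1,[3.9,8.8,1.2],[-5.9,2.65,0]],[1,[3.9,8.8,1.2],[-5.9,2.65,0]],[1,[3.9,8.8,1.2],[-5.9,2.65,0]]]'
python3 - <<'E'
from h import *
s=snap('scene');save('g4.png',s['color'][130:220,220:320],6);np.savez('scene4.npz',**s)
E
```

```text
clock: 8.43
tool_pos: [538.7, -8.1, 95.5]
tool_rot: [[-0.103, 0.913, -0.395], [-0.231, -0.408, -0.883], [-0.967, 0.0, 0.253]]
wrist_force: [-0.7, -3.3, 5.8]
opening: 10.8
```

View pics/g4.png

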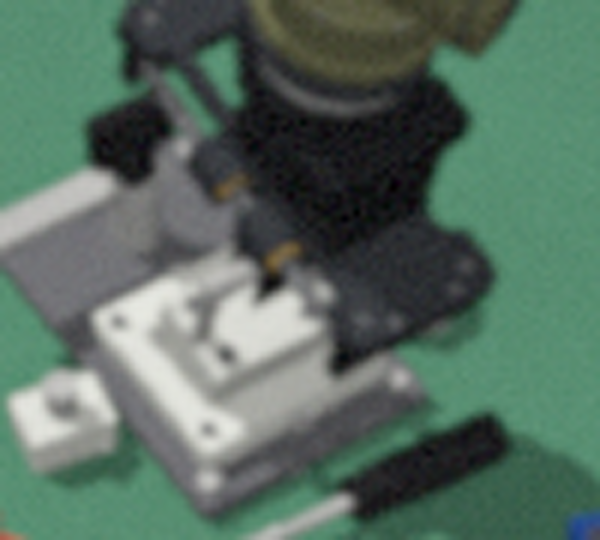

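The block leans away from the clamp, with its top at (255,330) in the crop. I check the actual tilt with a plane fit on the block's top.

```bash
cat > tilt.py <<'E'
from h import *
a=np.radians(65.8);ey=np.array([np.cos(a),np.sin(a)]);ex=np.array([ey[1],-ey[0]]);O=np.array([530.8,-27.3])
def top(s,zlo,zhi,ylo=-25,yhi=35):
    P=pts(s);F=np.stack([(P[...,:2]-O)@ex,(P[...,:2]-O)@ey,P[...,2]],-1)
    m=(abs(F[...,0])<36)&(F[...,1]>ylo)&(F[...,1]<yhi)&(F[...,2]>zlo)&(F[...,2]<zhi)&(s['color'].min(-1)>100)
    A=F[m];best=None;rng=np.random.default_rng(0)
    for _ in range(400):
        q=A[rng.choice(len(A),3,False)];n=np.cross(q[1]-q[0],q[2]-q[0]);L=np.linalg.norm(n)
        if L<50: continue
        n/=L
        if abs(n[2])<.9: continue
        i=abs((A-q[0])@n)<1.5
        if best is None or i.sum()>best.sum(): best=i
    B=A[best];c=B.mean(0);n=np.linalg.svd(B-c)[2][2];n*=np.sign(n[2])
    print('n',len(A),best.sum(),'centre',c.round(1),'tilt_y deg',np.degrees(np.arctan2(n[1],n[2])).round(2),'tilt_x',np.degrees(np.arctan2(n[0],n[2])).round(2),'z at y=0:',(c[2]+n[1]/n[2]*c[1]).round(1),
      'x',np.percentile(B[:,0],[2,98]).round(1),'y',np.percentile(B[:,1],[2,98]).round(1),'z',np.percentile(B[:,2],[2,98]).round(1))
E
python3 - <<'E'
from tilt import *
top(dict(np.load('scene0.npz')),40,60)
top(dict(np.load('scene4.npz')),38,75)
top(snap('top'),38,75)
E
```

```text
n 342 173 centre [-1.5 -0.2 50.8] tilt_y deg -1.39 tilt_x 0.36 z at y=0: 50.8 x [-31.   33.1] y [-23.9  21. ] z [49.2 52.6]
n 279 132 centre [ 8.3 14.8 54. ] tilt_y deg 16.38 tilt_x 1.46 z at y=0: 58.3 x [-20.2  32.4] y [-12.4  30.4] z [48.3 61.6]
n 96 51 centre [ 7.7 -2.2 59.8] tilt_y deg 19.54 tilt_x -2.58 z at y=0: 59.0 x [-32.3  28.7] y [-10.8   8.2] z [56.  63.6]
```

```bash
python3 -m creep '[[1,[-0.8,-1.9,1],[1.4,-0.6,0]],[1,[-1.7,-3.8,1.9],[2.7,-1.2,0]],[1,[-2.5,-5.7,2.9],[4.1,-1.85,0]],[1,[-3.2,-7.2,3.7],[5.3,-2.4,0]],[1,[-3.9,-8.7,4.5],[6.4,-2.9,0]],[1,[-4.6,-10.2,5.3],[7.5,-3.4,0]],[1,[-5.3,-11.8,6.1],[8.7,-3.9,0]],[1,[-5.3,-11.8,6.1],[8.7,-3.9,0]],[1,[-5.3,-11.8,6.1],[8.7,-3.9,0]]]'
python3 -m creep '[[1,[-0.5,-1.2,0.6],[0.9,-0.4,0]],[1,[-1.1,-2.5,1.1],[1.8,-0.8,0]],[1,[-1.7,-3.8,1.6],[2.7,-1.2,0]],[1,[-2.2,-5,2.2],[3.6,-1.6,0]],[1,[-2.8,-6.3,2.7],[4.5,-2.05,0]],[1,[-2.8,-6.3,2.7],[4.5,-2.05,0]],[1,[-2.8,-6.3,2.7],[4.5,-2.05,0]]]'
python3 - <<'E'
from tilt import *
top(snap('scene'),45,75)
E
```

```text
clock: 9.28
tool_pos: [531.3, -20.1, 99.6]
tool_rot: [[-0.04, 0.912, -0.407], [-0.08, -0.409, -0.909], [-0.996, -0.004, 0.089]]
wrist_force: [-2.2, -5.9, -13.5]
opening: 10.8
clock: 9.87
tool_pos: [530.9, -25.7, 104.9]
tool_rot: [[0.001, 0.913, -0.409], [-0.001, -0.409, -0.913], [-1.0, 0.001, 0.0]]
wrist_force: [-2.5, -2.5, -2.8]
opening: 11.1
n 348 149 centre [ 4.9  5.2 63.6] tilt_y deg -1.2 tilt_x 0.47 z at y=0: 63.5 x [-29.3  32.5] y [-22.8  23.4] z [62.  65.2]
```

```bash
python3 -m creep '[[1,[-0.6,-1.4,0.5],[0.9,-0.4,0]],[1,[-1.2,-2.7,0.9],[1.8,-0.8,0]],[1,[-1.9,-4.1,1.3],[2.7,-1.2,0]],[1,[-2.5,-5.4,1.7],[3.65,-1.64,0]],[1,[-2.5,-5.4,1.7],[3.65,-1.64,0]],[1,[-2.5,-5.4,1.7],[3.65,-1.64,0]]]'
python3 - <<'E'
from tilt import *
top(snap('scene'),45,75)
E
```

```text
clock: 10.42
tool_pos: [528.1, -31.0, 105.7]
tool_rot: [[0.03, 0.912, -0.408], [0.064, -0.41, -0.91], [-0.997, 0.001, -0.071]]
wrist_force: [0.1, -1.2, -4.6]
opening: 10.7
n 397 160 centre [ 1.   2.6 64.8] tilt_y deg -4.78 tilt_x 0.61 z at y=0: 64.6 x [-31.1  32.3] y [-22.1  21.6] z [62.1 67.1]
```

```bash
python3 -m creep '[[1,[0,0,1.5],[0,0,0]],[1,[0.3,0.6,3.5],[-0.5,0.2,0]],[1,[0.6,1.3,5.5],[-1,0.45,0]],[1,[1,2.2,8],[-1.8,0.8,0]],[1,[1.4,3.1,10.5],[-2.6,1.2,0]],[1,[1.7,3.8,13],[-3.2,1.45,0]],[1,[1.9,4.3,15.5],[-3.65,1.64,0]],[1,[1.9,4.3,17.5],[-3.65,1.64,0]],[1,[1.9,4.3,19.3],[-3.65,1.64,0]],[1,[1.9,4.3,19.3],[-3.65,1.64,0]],[1,[1.9,4.3,19.3],[-3.65,1.64,0]],[1,[1.9,4.3,19.3],[-3.65,1.64,0]]]'
python3 - <<'E'
from tilt import *
s=snap('scene');top(s,65,100);save('g5.png',s['color'][120:230,190:330],5);top(snap('top'),70,100)
E
```

```text
clock: 11.47
tool_pos: [529.6, -26.7, 124.5]
tool_rot: [[-0.0, 0.913, -0.409], [0.0, -0.409, -0.913], [-1.0, -0.0, 0.0]]
wrist_force: [-0.1, -0.1, -4.7]
opening: 10.7
n 373 173 centre [ 1.1  5.  83.6] tilt_y deg 1.88 tilt_x 0.86 z at y=0: 83.8 x [-30.3  31.9] y [-20.8  22.7] z [81.6 85.2]
n 22 14 centre [-33.    3.   82.3] tilt_y deg 1.0 tilt_x -31.7 z at y=0: 82.4 x [-34.9 -31.1] y [-17.7  24.2] z [80.9 84.1]
```

View pics/g5.png

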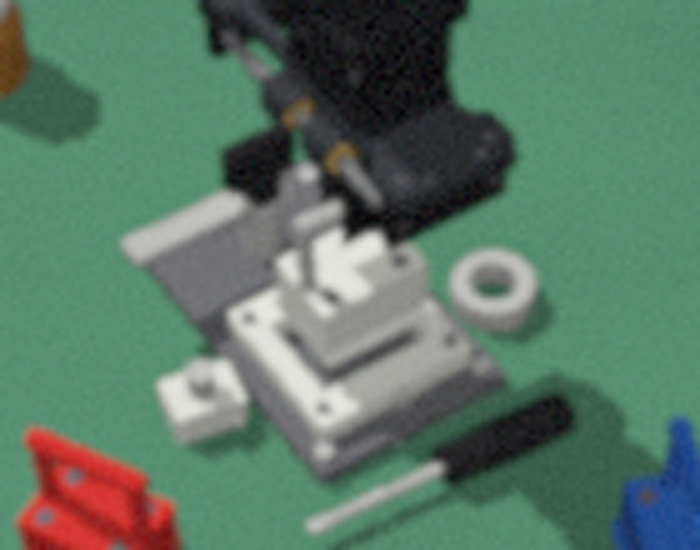

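The block hangs clear above the nest, with the gap visible at (340,360), the clamp open and the bystanders untouched. The tilt reads +1.9° against −1.4° when seated. I average several shots to see whether that offset is real.

Run:
```python
from tilt import *
def avg(s,zt,y0,lab):
    P=pts(s);F=np.stack([(P[...,:2]-O)@ex,(P[...,:2]-O)@ey,P[...,2]],-1)
    t=(abs(F[...,0])<28)&(abs(F[...,1]-y0)<19)&(abs(F[...,2]-zt)<4)
    A=F[t]; c=np.linalg.lstsq(np.c_[A[:,:2],np.ones(len(A))],A[:,2],rcond=None)[0]
    print(lab,t.sum(),'tilt_y',np.degrees(-c[1]).round(2),'tilt_x',np.degrees(-c[0]).round(2),'z0',c[2].round(2))
avg(dict(np.load('scene0.npz')),50.8,0,'seated')
D=[];
for i in range(8):
    s=snap('scene');D.append(s['depth'])
    if i<3: avg(s,84,3,'now')
s['depth']=np.median(D,0);avg(s,84,1,'med')
P=pts(s);F=np.stack([(P[...,:2]-O)@ex,(P[...,:2]-O)@ey,P[...,2]],-1)
t=(abs(F[...,0])<28)&(F[...,1]>17)&(F[...,1]<30)&(F[...,2]>52)&(F[...,2]<79);A=F[t]
c=np.linalg.lstsq(np.c_[A[:,0],A[:,2],np.ones(len(A))],A[:,1],rcond=None)[0]
print('side',len(A),'tilt_y',np.degrees(c[1]),'yaw',np.degrees(c[0]))
```

```text
seated 195 tilt_y -0.11 tilt_x 0.35 z0 50.63
now 187 tilt_y -0.88 tilt_x 0.05 z0 83.18
now 183 tilt_y 0.07 tilt_x -0.3 z0 83.53
now 185 tilt_y 0.04 tilt_x -1.21 z0 83.3
med 180 tilt_y -0.34 tilt_x -0.36 z0 83.48
side 109 tilt_y -0.18954807316456823 yaw 0.05539998962379921
```

Averaged, the block is level to within 0.4° and raised about 33 mm, which leaves about 19–20 mm of air. I hand it in.

```bash
python3 -c "
from plant import r
o=r.get_obs();print(o['clock'],o['wrist_force'],abs(o['joint_velocities']).max());print(r.finish_job())"
```

```text
11.9667 [-0.52352656 -0.07236788 -4.88719993] 0.0012709298003370363
the job is handed in; nothing more can be done
None
```

The job is done and handed in at about 12 s; no verdict was reported.

- **Clamp:** I turned the knob 72° clockwise, since the strap already stood about 18° off the block's line. The strap now lies along fixture +x, measured at about 90°.
- **Rocking:** I gripped the bar and leaned the block about 14.5° away from the clamp. I then brought it back to about 4° towards the clamp and lifted it level.
- **Last checks:** The block is upright within about 0.4° and raised about 33 mm, which leaves about 19 mm of air over the rim. The wrist carries 4.9 N and the joints are still. The bystanders in the last close view (ring, driver, stub, red and blue blocks) looked unmoved; I did not check the ones farther off.
- **Disagreement:** One single-shot plane fit read a 1.9° tilt. The 8-shot median and the side-face fit (both within 0.4°) did not confirm it, so I took it as depth noise. The last top-view fit had too few points to use.

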